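Open the spark-booth window to the pointer

ROBOT

A 7-joint arm with a two-finger parallel gripper is mounted at the origin on the work surface. World frame = base frame: x ahead of the robot, y to its left, z up, the work surface at z = 0. Lengths are in mm, angles in rad, forces in N, time in s.
With the tool pointing down it reaches from about 400 to 850 mm from the base axis. Payload 6.9 kg.
Tool frame: the origin (TCP) lies between the finger pads; the fingertips stand 19 mm ahead of it and the grasp point (between the pads) is the TCP; x points along the fingers, y is the direction in which the jaws open and shut, and the axes are right-handed (so a half turn about x gives the same grasp; the last joint's range is limited). The gripper opens to 85 mm and grips with 20 to 120 N. Pads are 22 mm wide; open, the fingers measure 114 mm over their backs; the gripper's body (76 mm by 85 mm) begins 54 mm behind the grasp point. The pads swing forward as they close: fully open they stand 13 mm farther back than shut.
Start: joints at [1.216, 0.507, -0.238, 1.5, 0.126, 1.149, -0.155], TCP at [277.886, -559.814, 250.275] pointing down, gripper open.
Joint ranges: [-3.08, 3.08], [-0.24, 2.05], [-1.43, 1.35], [0, 2.5], [-1.52, 4.66], [0.17, 1.96], [-2.89, 2.89]. Speed limits (rad/s): [2.39, 2.39, 3.14, 3.14, 3.14, 3.14, 3.14].

INTERFACE

Orientations are given as a unit quaternion [x, y, z, w].
In Python, from rig import get_obs, vision, ticket gives the robot as it stands. The module is installed in compiled form; this text tells all that it offers.
- The arm moves only by the tool step_arm, never from a script. Its argument "increments" is a list of rows, each an object of numbers: "fingers": the finger opening in m, from 0 to 0.0854; "tx", "ty", "tz": the shift along the tool's x, y, z in m; "ax", "ay", "az": the turn, a rotation vector about the tool's x, y, z in degrees. A call has 1 to 20 rows; each row shifts and turns the commanded pose from where the row before left it, along the tool's axes as they then stand; what a row does not reach is not made up. A row lasts 1/8 s, in which the tool goes at most 62.5 mm and 10.7 degrees, less where a joint would pass 70% of its speed; a pose out of reach is approached as far as the arm can. A call is refused whole if a number of a shift passes 0.0625 or a number of a turn 10.7, either way. A call with a gripper value outside its range is refused whole. The fingers move at their own pace and stop on an object; "force" is the grip in N (left out, the last holds). Time passes only in rows, so rows that do not move let the fingers close. It gives the time, the measured TCP pose, the force and the opening at its end, in the units of the state.
- get_obs(): the state, without advancing time (a new reading comes with each control period).
- vision.get_image(name): name is "side" or "top"; returns a dict with "image" (400x640x3 uint8, red, green, blue), "range_z" (400x640 float32, mm along the optical axis (not along the pixel's ray), 0 where there is no reading), "camera_matrix" (3x3 intrinsics, pixels), "dist_coeffs" ([k1, k2, p1, p2, k3] as OpenCV has them; the pictures are not rectified), "view" (4x4, takes a point from world to camera coordinates). Camera axes: x right, y down, z forward; pixel columns grow to the right and rows downward; lengths in mm; the calibration is good to about 2 mm. A picture is of the moment at which its call begins.
- ticket.sign_off(): hands the job in, once; it reports no verdict.
The state is a dict: "time_s": time; "q": joint angles; "joint_vel": joint speeds; "joint_torque": joint torques, N m; "tool_pos": TCP position; "eef_rot": TCP orientation; "ft_force": force on the tool from outside, world axes, zero at the start; "torque": the same for the moment, N m; "gripper_width": opening from 0.0 (shut) to 1.0 (fully open).
Only numpy, scipy, OpenCV 4.12 (cv2) and the standard library are available. Lean on these libraries where they do the work, as an engineer would, in place of code of your own. Each camera call takes 0.05 s, during which the arm holds its last target.

TASK

The sloping clear window of the grinding booth is to be opened to the set height. First start the extractor: press the small flat button right down and let it go, never the big mushroom-headed stop button. Then put your fingertips beneath the window's projecting lip and push the window up, without gripping the lip or touching its rubber-capped top, until the lip is level with the steel pointer clamped on the side rail; leave it standing there, take your hand away, and leave the pointer and the things on the bench where they are.

Things in the scene. Friction and masses are not known exactly. Their poses are not given: they have to be found in the camera images.
- booth: the fixed grinding booth, green and dark steel, 360 wide (its y), 300 deep (its x), 460 high. Origin: on the bench, at mid width, 170 behind its front edge; x points from its front (window side, facing the robot) to its open rear, z up. The window's dark side rails lean back 40 degrees: opening goes along (0.643, 0, 0.766) of this frame. A green panel below it, 105 high, has its face 161 before the origin
- sash (a joint): how far the window has been pushed up along its rails, m: 0 shut, 0.20 fully open. It is counterweighted: it does not fall, it stays where it is left, and takes about 2 to 7 N along the rails to move (rail friction, a little more when pushed faster). Same scale as pointer
- lip_under (a point): outer lower edge of the window's lip, at mid width. The lip is an aluminium ledge along the window's bottom edge, 260 wide (booth's y), 12 thick, standing out 44 from the pane at right angles, so towards the robot and up by 40 degrees. Its underside is free to be pushed. Axes: z up along the rails (opening direction), -x out from the pane along the lip's projection, y along its width
- lip_mid (a point): the middle of the lip (half-way through its thickness, width and projection); it is level with the pointer when it lies at the pointer's height measured along the rails. Axes as lip_under
- lip_cap: the black rubber strip, 38 x 260 x 3.5, that covers the lip's upper face; not to be touched by the fingers. Its origin lies in the pane, at the middle of the lip's thickness and width, with axes as lip_under
- pointer (a joint): where the pointer is clamped on its rail, m, on the scale of sash: the lip is level with the pointer when sash equals pointer. It is clamped tight and must be left where it is
- pointer_tip (a point): the point of the steel pointer, a diamond-shaped plate on a clamp block (44 x 34 x 26) with a small black thumb knob, on the rail at the booth's -y side (on the right as seen from the robot). The point looks along the booth's +y towards the window. Axes as lip_under
- start_top (a point): centre of the top of the start button, when up 76 above the bench: a small flat grey button, 28 across, standing out 10 from its steel collar (44 across) on a grey box 90 x 90 x 58 high fixed to the bench. z up
- start (a joint): travel of the start button, m: 0 up, 0.006 fully down (pressed downwards). It takes 5 N to push it fully down and springs back
- stop_top (a point): centre of the top of the stop button, when up 97 above the bench: a mushroom head 52 across on a like box; it must not be pressed. The two boxes stand to the left and right of the booth, and which is on which side changes
- stop (a joint): travel of the stop button, m: 0 up, 0.006 fully down
- wrench: open-ended steel wrench lying flat on the bench in front of the booth; a bystander, to be left alone
- hammer: hammer lying on the bench; a bystander, to be left alone
- tin: open steel cup, 72 across, 85 high; a bystander, to be left alone
- can: yellow can, 64 across, 120 high; a bystander, to be left alone
- collar: dark steel ring, 56 across, 30 high, lying in front of the booth; a bystander, to be left alone
- grinder: hand-held angle grinder lying on the bench, about 250 long and 61 high; a bystander, to be left alone
Things that resemble listed ones, but are neither listed nor needed, are in the scene too. Leave any green or turquoise look-alike of the part that bears start_top alone.

How it is judged (in metres and radians):
On the way, in this order (a step that is already met when the one before it is completed fails the run):
1. the start button is pressed right down while the window is still where it was (value of joint start above 0.0045 m and distance of lip_mid from where it was at the start of the episode below 0.008 m), for 0.05 s.
2. the window is pushed up until its lip is level with the pointer (z of lip_mid in the frame of pointer_tip between -0.008 and 0.008 m), for 0.2 s.
At the end, for the whole second after the job is handed in: The window stands at rest with its lip level with the pointer within 8 mm, measured along the rails; both buttons are up; pointer within 6 mm and bench things within 30 mm of where they were (all of step 2 and velocity of joint sash between -0.005 and 0.005 m/s and value of joint each of start, stop below 0.002 m and distance of pointer_tip from where it was at the start of the episode below 0.006 m and distance of each of wrench, hammer, tin, can, collar, grinder from where it was at the start of the episode below 0.03 m); the robot touches nothing.
It fails at once if the stop button is pressed (value of joint stop above 0.003 m).
It fails at once if the lip is gripped or its rubber-capped top is touched with the fingers (contact force between the fingers and lip_cap above 1 N).
It fails at once if the pointer is shifted (distance of pointer_tip from where it was at the start of the episode above 0.006 m).
It fails at once if a bystander is moved or lifted more than 30 mm (distance of any of wrench, hammer, tin, can, collar, grinder from where it was at the start of the episode above 0.03 m).
It also fails if it takes over 50 s, if anything falls off the work surface, if the arm or the gripper's body presses on something with over 40 N, if the wrist force passes 120 N, or if a joint passes its speed limit or range.

## Working session

There is one attempt and no reset: what is moved stays moved. The work goes in short steps, Python scripts to look and compute and a tool call to move; the robot and the scene stay as the last step left them, time stands still between calls to the robot, and variables do not carry over. Pictures are saved under pics/ and viewed, and the job is handed in when it is done.

Besides the shell and the picture viewer there is one more tool, called after "Emit:" as a command line: name --argument value ..., lists and objects as JSON in quotes. step_arm: Moves the arm, as the interface text tells. Its arguments: {"type":"object","properties":{"increments":{"type":"array"},"force":{"type":"number"}},"required":["increments"]}

```bash
mkdir -p pics; cat > h.py <<'E'
import numpy as np, cv2, pickle
from rig import get_obs, vision, ticket
def grab(tag):
    d={}
    for n in("side","top"):
        r=vision.get_image(n); d[n]=r
        cv2.imwrite(f"pics/{tag}_{n}.png",r["image"][:,:,::-1])
    pickle.dump(d,open(f"{tag}.pkl","wb")); return d
def load(tag): return pickle.load(open(f"{tag}.pkl","rb"))
def cloud(r):
    K=np.array(r["camera_matrix"],float);D=np.array(r["dist_coeffs"],float);V=np.array(r["view"],float)
    z=r["range_z"];h,w=z.shape
    u,v=np.meshgrid(np.arange(w),np.arange(h))
    p=cv2.undistortPoints(np.stack([u,v],-1).reshape(-1,1,2).astype(float),K,D).reshape(h,w,2)
    P=np.concatenate([p*z[...,None],z[...,None]],-1)
    W=(P-V[:3,3])@V[:3,:3]
    W[z<=0]=np.nan
    return W
def ray(r,uv):
    K=np.array(r["camera_matrix"],float);D=np.array(r["dist_coeffs"],float);V=np.array(r["view"],float)
    p=cv2.undistortPoints(np.array(uv,float).reshape(-1,1,2),K,D).reshape(-1,2)
    d=np.c_[p,np.ones(len(p))]@V[:3,:3]
    return -V[:3,:3].T@V[:3,3],d
def onplane(r,uv,zp):
    o,d=ray(r,uv); return o+d*((zp-o[2])/d[:,2])[:,None]
def proj(r,P):
    V=np.array(r["view"],float)
    rv=cv2.Rodrigues(V[:3,:3])[0]
    return cv2.projectPoints(np.array(P,float).reshape(-1,1,3),rv,V[:3,3],np.array(r["camera_matrix"],float),np.array(r["dist_coeffs"],float))[0].reshape(-1,2)
E
python3 - <<'E'
from h import *
d=grab("a")
for n in d: 
    V=np.array(d[n]["view"]); print(n,np.round(-V[:3,:3].T@V[:3,3]),np.round(V[:3,:3],2).tolist(),np.round(d[n]["camera_matrix"],1).tolist(),d[n]["dist_coeffs"])
print(get_obs())
E
```

```text
side [207. 906. 877.] [[-0.93, -0.36, 0.02], [-0.25, 0.61, -0.75], [0.26, -0.71, -0.66]] [[417.5, 0.0, 317.6], [0.0, 417.5, 199.6], [0.0, 0.0, 1.0]] [-0.05435002  0.          0.          0.          0.        ]
top [ 367.   79. 1627.] [[-0.0, -1.0, -0.01], [-0.99, 0.0, -0.11], [0.11, 0.01, -0.99]] [[507.8, 0.0, 311.6], [0.0, 507.8, 201.3], [0.0, 0.0, 1.0]] [-0.01052977  0.          0.          0.          0.        ]
{'time_s': 0.1, 'q': array([ 1.21550971,  0.50823774, -0.23750937,  1.50104326,  0.12568591,
        1.14890168, -0.15481665]), 'joint_vel': array([-7.34353783e-05, -7.87620981e-04, -1.43240242e-03, -3.55628774e-03,
        1.02042750e-03,  2.49367312e-05, -4.98369904e-04]), 'joint_torque': array([-5.87662653e-03, -6.21831894e+01, -2.19491959e+00, -2.50202358e+01,
        1.25000247e-02,  7.87076337e-03, -7.26321787e-05]), 'tool_pos': array([ 277.64621772, -559.46828994,  249.52217754]), 'eef_rot': array([-0.68828484, -0.16201512,  0.68856469, -0.16091536]), 'ft_force': array([-0.1711572 ,  0.0572988 ,  0.17793548]), 'torque': array([-0.02441782,  0.0019307 , -0.01060374]), 'gripper_width': 0.9998040081072245}
```

View pics/a_side.png

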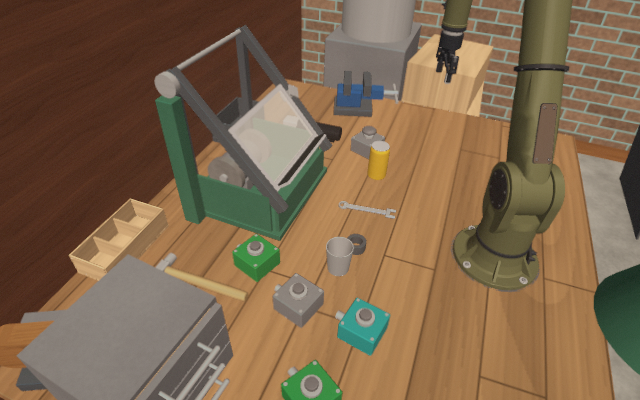

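View pics/a_top.png

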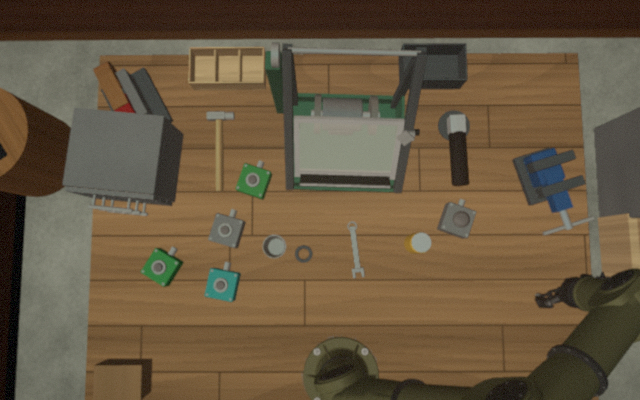

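```bash
python3 - <<'E'
from h import *
d=load("a")
def crop(n,x0,y0,x1,y1,s):
    im=d[n]["image"][y0:y1,x0:x1,::-1]
    return cv2.resize(im,None,fx=s,fy=s,interpolation=cv2.INTER_CUBIC)
cv2.imwrite("pics/c1.png",crop("top",270,40,480,260,2.7))
cv2.imwrite("pics/c2.png",crop("side",140,20,420,300,2.1))
a=crop("top",200,205,252,257,6);b=crop("top",433,193,485,245,6)
cv2.imwrite("pics/c3.png",np.hstack([a,b]))
C=cloud(d["top"])
for (u,v) in [(226,230),(225,231),(459,219),(461,218),(345,181),(345,150),(406,137),(412,135),(353,250),(303,254)]:
    print(u,v,np.round(C[v,u]))
C=cloud(d["side"])
for (u,v) in [(298,289),(369,132),(255,246)]:
    print(u,v,np.round(C[v,u]))
E
```

```text
226 230 [447. 351.  75.]
225 231 [443. 353.  81.]
459 219 [ 477. -355.   99.]
461 218 [ 480. -363.   93.]
345 181 [582.  -8. 174.]
345 150 [663.  -6. 224.]
406 137 [ 683. -165.  297.]
412 135 [ 687. -181.  299.]
353 250 [386. -42.   7.]
303 254 [374. 117.  -0.]
298 289 [445. 364.  81.]
369 132 [ 473. -341.   93.]
255 246 [601. 280.  80.]
```

View pics/c1.png

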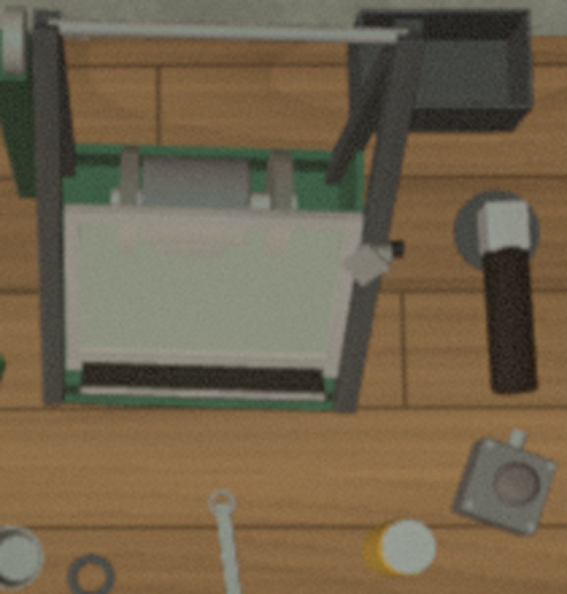

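View pics/c2.png

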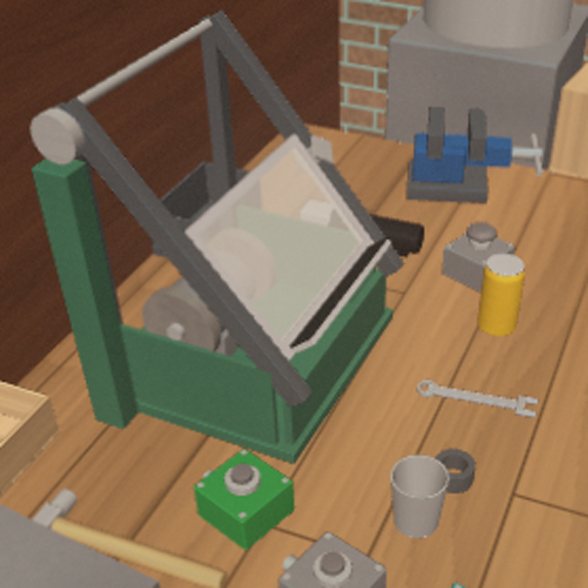

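View pics/c3.png

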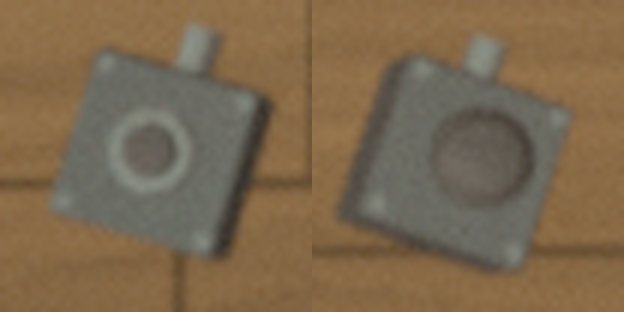

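```bash
python3 - <<'E'
from h import *
d=load("a")
def crop(n,x0,y0,x1,y1,s):
    im=d[n]["image"][y0:y1,x0:x1,::-1]
    return cv2.resize(im,None,fx=s,fy=s,interpolation=cv2.INTER_CUBIC)
cv2.imwrite("pics/d1.png",crop("side",270,70,350,150,7))
cv2.imwrite("pics/d2.png",crop("side",260,130,340,200,7))
cv2.imwrite("pics/d3.png",crop("top",285,165,415,205,6))
cv2.imwrite("pics/d4.png",crop("top",385,115,435,155,10))
r=d["top"]
print(onplane(r,[[225.1,229.3],[459.8,218.8]],76), onplane(r,[[461,218.7]],97))
for n in d:
    W=cloud(d[n]); hsv=cv2.cvtColor(d[n]["image"],cv2.COLOR_RGB2HSV)
    u,v=np.meshgrid(np.arange(640),np.arange(400))
    box=(W[...,0]>480)&(W[...,0]<760)&(abs(W[...,1])<220)&(W[...,2]>20)
    dark=(hsv[...,2]<60)&box
    if n=="side":
        g=(hsv[...,0]>55)&(hsv[...,0]<90)&(hsv[...,1]>90)&(W[...,2]>25)&(W[...,2]<95)&(abs(W[...,1])<150)&(W[...,0]<620)
        P=W[g]; print("green",len(P),P.min(0),P.max(0))
        for _ in range(5):
            A=np.c_[P[:,1:],np.ones(len(P))];c=np.linalg.lstsq(A,P[:,0],rcond=None)[0]
            e=P[:,0]-A@c; P=P[abs(e)<max(4,2*np.std(e))]
        print("face x=",c,len(P),np.std(e))
    print(n,dark.sum())
    L=dark&(W[...,2]>120)&(W[...,2]<215)&(abs(W[...,1])<125)
    P=W[L];print("cap",len(P),P.min(0).round(),P.max(0).round(),np.median(P,0).round(1))
E
```

```text
[[ 448.81931887  353.73852483   76.        ]
 [ 479.31554199 -364.14618532   76.        ]] [[ 478.08472067 -361.78138034   97.        ]]Traceback (most recent call last):
  File "<stdin>", line 19, in <module>
    return umr_minimum(a, axis, None, out, keepdims, initial, where)
ValueError: zero-size array to reduction operation minimum which has no identity
```

View pics/d1.png

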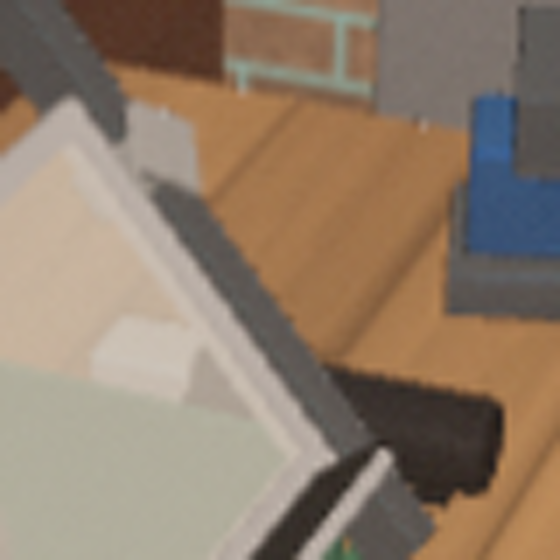

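View pics/d2.png

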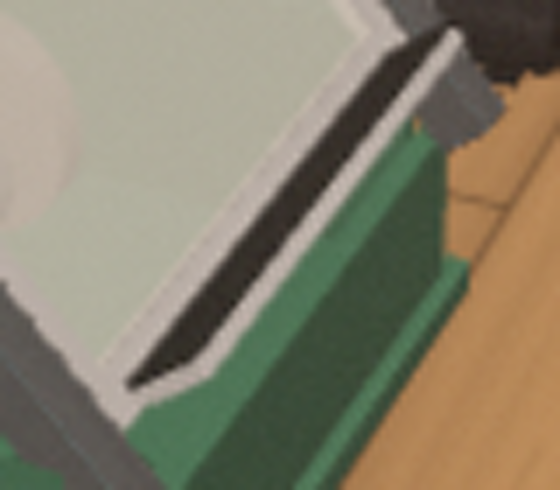

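View pics/d3.png

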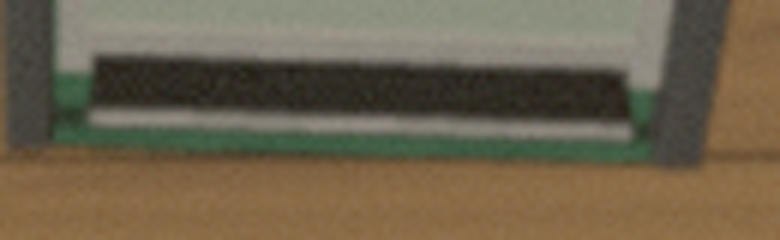

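View pics/d4.png

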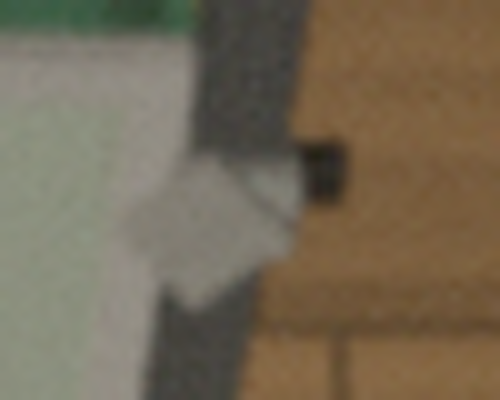

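```bash
cat >> h.py <<'E'
def tri(r1,p1,r2,p2):
    o1,d1=ray(r1,[p1]);o2,d2=ray(r2,[p2]);d1=d1[0];d2=d2[0]
    t=np.linalg.lstsq(np.c_[d1,-d2],o2-o1,rcond=None)[0]
    a=o1+t[0]*d1;b=o2+t[1]*d2
    return (a+b)/2,np.linalg.norm(a-b)
E
python3 - <<'E'
from h import *
d=load("a"); s,t=d["side"],d["top"]
f=lambda p,o,k:[(p[0]+.5)/k-.5+o[0],(p[1]+.5)/k-.5+o[1]]
for nm,ps,pt in [("lip +y lower",(213,373),(90,126)),("lip -y lower",(464,38),(632,141))]:
    print(nm,*tri(s,f(ps,(260,130),7),t,f(pt,(285,165),6)))
for n in d:
    W=cloud(d[n]); hsv=cv2.cvtColor(d[n]["image"],cv2.COLOR_RGB2HSV)
    if n=="side":
        poly=np.array([f(p,(260,130),7) for p in [(225,450),(425,180),(425,250),(300,440)]]).astype(np.int32)
        m=np.zeros((400,640),np.uint8);cv2.fillPoly(m,[poly],1)
        P=W[m>0];P=P[~np.isnan(P[:,0])]; print("green",len(P),P.min(0),P.max(0))
        for _ in range(5):
            A=np.c_[P[:,1:],np.ones(len(P))];c=np.linalg.lstsq(A,P[:,0],rcond=None)[0]
            e=P[:,0]-A@c; P=P[abs(e)<max(4,2*np.std(e))]
        print("face x=",c,len(P),np.std(e))
        q=[(140,370),(395,65),(435,40),(190,350)];o=(260,130);k=7
    else:
        q=[(100,62),(620,78),(622,112),(96,100)];o=(285,165);k=6
    poly=np.array([f(p,o,k) for p in q]).astype(np.int32)
    m=np.zeros((400,640),np.uint8);cv2.fillPoly(m,[poly],1)
    m=cv2.erode(m,np.ones((2,2)))
    P=W[(m>0)&(hsv[...,2]<90)];P=P[~np.isnan(P[:,0])]
    for _ in range(4):
        A=np.c_[P[:,:2],np.ones(len(P))];c=np.linalg.lstsq(A,P[:,2],rcond=None)[0]
        e=P[:,2]-A@c; P=P[abs(e)<max(4,2*np.std(e))]
    print(n,"cap plane z=",c,len(P),P.mean(0),P.min(0),P.max(0),np.std(e))
    # pointer region
    if n=="top":
        poly=np.array([f(p,(385,115),10) for p in [(140,220),(205,170),(250,215),(195,290)]]).astype(np.int32)
    else:
        poly=np.array([f(p,(270,70),7) for p in [(135,110),(190,125),(190,180),(140,165)]]).astype(np.int32)
    m=np.zeros((400,640),np.uint8);cv2.fillPoly(m,[poly],1)
    P=W[m>0];print("ptr",len(P),np.nanmean(P,0),np.nanmin(P,0),np.nanmax(P,0))
E
```

```text
lip +y lower [568.90354459 122.85197347 179.99689182] 0.5676850374811983
lip -y lower [ 561.8085299  -136.84992018  177.9378623 ] 1.7611749623102613
green 329 [ 580.65002264 -147.88119681   40.94688478] [590.13192272  75.16354775 103.35224326]
face x= [ 3.27763984e-02 -8.18302052e-03  5.87313020e+02] 329 0.8431830256514503
side cap plane z= [-8.51542931e-01  2.98943199e-02  6.76388773e+02] 116 [584.8272903   22.87637775 179.06710218] [ 572.54282678 -106.57021981  168.99169531] [598.56750375 115.6483384  185.96310654] 0.6405490702462212
ptr 77 [ 690.5516205  -175.51354876  287.14579383] [ 671.57770455 -748.53664969   -4.74102841] [ 937.62094639 -140.3797997   308.78227797]
top cap plane z= [-9.05695522e-01  2.74625875e-02  7.06254316e+02] 474 [587.81115077  -2.13402252 173.83630466] [ 574.4633682  -132.44970331  159.66322541] [602.51524787 118.81012668 187.76035082] 2.0073008696557055
ptr 80 [ 683.52416774 -159.19507786  295.93249182] [ 669.09739404 -172.44376375  276.9613577 ] [ 696.38561548 -143.78025673  311.02308174]
```

```bash
python3 - <<'E'
from h import *
d=load("a"); s,t=d["side"],d["top"]
f=lambda p,o,k:[(p[0]+.5)/k-.5+o[0],(p[1]+.5)/k-.5+o[1]]
psi=-0.03
bx=np.array([np.cos(psi),np.sin(psi),0]);by=np.array([-np.sin(psi),np.cos(psi),0]);z=np.array([0,0,1.])
r=0.643*bx+0.766*z;o=-0.766*bx+0.643*z
W=cloud(t)
poly=np.array([f(p,(385,115),10) for p in [(135,220),(205,165),(255,215),(195,295)]]).astype(np.int32)
m=np.zeros((400,640),np.uint8);cv2.fillPoly(m,[poly],1);m=cv2.erode(m,np.ones((2,2)))
P=W[m>0];c=np.nanmedian(P@o);print("o",c,np.nanstd(P@o))
for nm,p in dict(tip=(122,220),low=(193,308),up=(198,155),right=(270,215),c=(195,225)).items():
    O,D=ray(t,[f(p,(385,115),10)]);D=D[0];X=O+D*((c-O@o)/(D@o))
    uv=proj(s,[X])[0]
    print(nm,X.round(1),"r",round(X@r,1),"y",round(X@by,1),"side d1 px",((uv-[270,70]+.5)*7).round())
X=np.array([565.4,-7,179]);print("lip_under r",X@r,"o",X@o,"y",X@by)
q=get_obs()
from scipy.spatial.transform import Rotation as R
print(R.from_quat(q["eef_rot"]).as_matrix().round(3))
E
```

```text
o -336.57968831174657 2.0567803813472922
tip [ 684.  -140.3  296. ] r 669.0 y -119.8 side d1 px [140. 160.]
low [ 664.8 -162.7  274. ] r 640.3 y -142.7 side d1 px [202. 192.]
up [ 697.5 -158.   312.7] r 690.8 y -137.0 side d1 px [127. 101.]
right [ 684.7 -179.5  298.2] r 672.0 y -158.8 side d1 px [175. 117.]
c [ 682.7 -159.9  295.2] r 668.0 y -139.4 side d1 px [161. 143.]
lip_under r 500.63762352593005 o -317.9653571086508 y 9.962605578248134
[[-0.001  0.445 -0.896]
 [ 0.001 -0.896 -0.445]
 [-1.    -0.002  0.   ]]
```

Emit:
step_arm --increments '[{"fingers": 0,"ty": -0.0366,"tz": -0.0314},{"ty": -0.0366,"tz": -0.0314},{"ty": -0.0366,"tz": -0.0314},{"ty": -0.0366,"tz": -0.0314},{"ty": -0.0366,"tz": -0.0314},{"ty": -0.0366,"tz": -0.0314}]' --force 40

```text
schema error: expected keys fingers, tx, ty, tz, ax, ay, az
```

```bash
cat > o.py <<'E'
from h import *
from scipy.spatial.transform import Rotation as R
q=get_obs();print(q["time_s"],q["q"].round(2),q["tool_pos"].round(1),q["ft_force"].round(1),q["gripper_width"])
print(R.from_quat(q["eef_rot"]).as_matrix().round(3).tolist())
E
python3 o.py
```

```text
0.1 [ 1.22  0.51 -0.24  1.5   0.13  1.15 -0.15] [ 277.6 -559.5  249.5] [-0.2  0.1  0.2] 0.9998040081072245
[[-0.001, 0.445, -0.896], [0.001, -0.896, -0.445], [-1.0, -0.002, 0.0]]
```

All keys are required.

Emit:
step_arm --increments '[{"fingers": 0,"tx": 0,"ty": -0.0366,"tz": -0.0314,"ax": 0,"ay": 0,"az": 0},{"fingers": 0,"tx": 0,"ty": -0.0366,"tz": -0.0314,"ax": 0,"ay": 0,"az": 0},{"fingers": 0,"tx": 0,"ty": -0.0366,"tz": -0.0314,"ax": 0,"ay": 0,"az": 0},{"fingers": 0,"tx": 0,"ty": -0.0366,"tz": -0.0314,"ax": 0,"ay": 0,"az": 0},{"fingers": 0,"tx": 0,"ty": -0.0366,"tz": -0.0314,"ax": 0,"ay": 0,"az": 0},{"fingers": 0,"tx": 0,"ty": -0.0366,"tz": -0.0314,"ax": 0,"ay": 0,"az": 0}]' --force 40

```text
time_s: 0.85
tool_pos: [349.1, -277.7, 250.1]
eef_rot: [-0.688, -0.162, 0.688, -0.161]
ft_force: [1.1, -0.1, 0.2]
gripper_width: 0.003
```

```bash
python3 o.py
```

```text
0.85 [ 0.88  0.24 -0.33  1.94  0.09  0.98 -0.6 ] [ 349.1 -277.7  250.1] [ 1.1 -0.1  0.2] 0.003304594971709262
[[-0.0, 0.445, -0.896], [0.0, -0.896, -0.445], [-1.0, -0.0, 0.0]]
```

Emit:
step_arm --increments '[{"fingers": 0,"tx": 0,"ty": -0.0366,"tz": -0.0314,"ax": 0,"ay": 0,"az": 0},{"fingers": 0,"tx": 0,"ty": -0.0366,"tz": -0.0314,"ax": 0,"ay": 0,"az": 0},{"fingers": 0,"tx": 0,"ty": -0.0366,"tz": -0.0314,"ax": 0,"ay": 0,"az": 0},{"fingers": 0,"tx": 0,"ty": -0.0366,"tz": -0.0314,"ax": 0,"ay": 0,"az": 0},{"fingers": 0,"tx": 0,"ty": -0.0366,"tz": -0.0314,"ax": 0,"ay": 0,"az": 0},{"fingers": 0,"tx": 0,"ty": -0.0366,"tz": -0.0314,"ax": 0,"ay": 0,"az": 0}]'

```text
time_s: 1.6
tool_pos: [420.1, 2.5, 250.2]
eef_rot: [-0.688, -0.161, 0.688, -0.161]
ft_force: [1.4, -0.1, -0.3]
gripper_width: 0.003
```

```bash
python3 o.py
```

```text
1.6 [ 0.36  0.21 -0.52  2.    0.13  0.97 -1.33] [420.1   2.5 250.2] [ 1.4 -0.1 -0.3] 0.003472188355589307
[[-0.0, 0.444, -0.896], [-0.0, -0.896, -0.444], [-1.0, 0.0, 0.0]]
```

Emit:
step_arm --increments '[{"fingers": 0,"tx": 0,"ty": 0,"tz": 0,"ax": 7,"ay": 0,"az": 0},{"fingers": 0,"tx": 0,"ty": 0,"tz": 0,"ax": 7,"ay": 0,"az": 0},{"fingers": 0,"tx": 0,"ty": 0,"tz": 0,"ax": 7,"ay": 0,"az": 0},{"fingers": 0,"tx": 0,"ty": 0,"tz": 0,"ax": 7,"ay": 0,"az": 0},{"fingers": 0,"tx": 0,"ty": -0.0503,"tz": -0.0026,"ax": 0,"ay": 0,"az": 0},{"fingers": 0,"tx": 0,"ty": -0.0503,"tz": -0.0026,"ax": 0,"ay": 0,"az": 0},{"fingers": 0,"tx": 0,"ty": -0.0503,"tz": -0.0026,"ax": 0,"ay": 0,"az": 0},{"fingers": 0,"tx": 0,"ty": -0.0503,"tz": -0.0026,"ax": 0,"ay": 0,"az": 0},{"fingers": 0,"tx": 0,"ty": -0.0503,"tz": -0.0026,"ax": 0,"ay": 0,"az": 0},{"fingers": 0,"tx": 0,"ty": -0.0503,"tz": -0.0026,"ax": 0,"ay": 0,"az": 0},{"fingers": 0,"tx": 0,"ty": -0.0503,"tz": -0.0026,"ax": 0,"ay": 0,"az": 0},{"fingers": 0,"tx": 0,"ty": 0,"tz": 0,"ax": 0,"ay": 0,"az": 0}]'

```text
time_s: 3.1
tool_pos: [446.6, 356.9, 249.6]
eef_rot: [-0.706, 0.007, 0.708, 0.009]
ft_force: [-0.6, -1.0, -0.7]
gripper_width: 0.001
```

```bash
python3 o.py
```

```text
3.1 [-0.37  0.45 -0.53  1.64  0.25  1.11 -2.56] [446.6 356.9 249.6] [-0.6 -1.  -0.7] 0.0013574065506014048
[[-0.002, -0.022, -1.0], [0.002, -1.0, 0.022], [-1.0, -0.002, 0.002]]
```

Emit:
step_arm --increments '[{"fingers": 0,"tx": 0.04,"ty": 0.0032,"tz": -0.0023,"ax": 0,"ay": 0,"az": 0},{"fingers": 0,"tx": 0.05,"ty": 0,"tz": 0,"ax": 0,"ay": 0,"az": 0},{"fingers": 0,"tx": 0.045,"ty": 0,"tz": 0,"ax": 0,"ay": 0,"az": 0},{"fingers": 0,"tx": 0,"ty": 0,"tz": 0,"ax": 0,"ay": 0,"az": 0},{"fingers": 0,"tx": 0,"ty": 0,"tz": 0,"ax": 0,"ay": 0,"az": 0}]'

```text
time_s: 3.72
tool_pos: [450.9, 349.5, 116.7]
eef_rot: [0.707, -0.01, -0.707, -0.01]
ft_force: [1.0, 0.5, 0.9]
gripper_width: 0.005
```

```bash
python3 o.py; python3 - <<'E'
from h import *
d=grab("b")
a=cv2.resize(d["side"]["image"][220:360,230:400,::-1],None,fx=2.3,fy=2.3)
b=cv2.resize(d["top"]["image"][170:310,150:320,::-1],None,fx=2.3,fy=2.3)
cv2.imwrite("pics/b_c.png",np.hstack([a,b]))
E
```

```text
3.725 [-0.4   0.59 -0.47  1.82  0.35  0.81 -2.65] [450.9 349.5 116.7] [1.  0.5 0.9] 0.005343951433546582
[[0.001, -0.028, -1.0], [0.001, -1.0, 0.028], [-1.0, -0.001, -0.001]]
```

View pics/b_c.png

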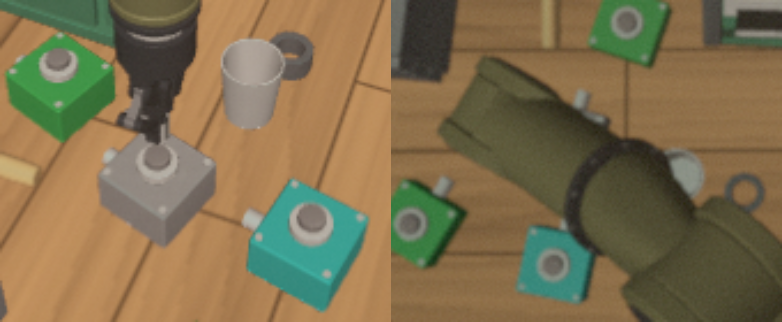

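Emit:
step_arm --increments '[{"fingers": 0,"tx": 0.01,"ty": -0.004,"tz": 0.002,"ax": 0,"ay": 0,"az": 0},{"fingers": 0,"tx": 0.008,"ty": 0,"tz": 0,"ax": 0,"ay": 0,"az": 0},{"fingers": 0,"tx": 0,"ty": 0,"tz": 0,"ax": 0,"ay": 0,"az": 0}]'

```text
time_s: 4.2
tool_pos: [448.2, 353.8, 97.0]
eef_rot: [-0.707, 0.01, 0.707, 0.01]
ft_force: [-1.6, 0.9, 3.7]
gripper_width: 0.005
```

```bash
python3 o.py; python3 - <<'E'
from h import *
d=grab("b2")
a=cv2.resize(d["side"]["image"][250:340,250:350,::-1],None,fx=6,fy=6,interpolation=cv2.INTER_CUBIC)
cv2.imwrite("pics/b2_c.png",a)
E
```

```text
4.2 [-0.42  0.62 -0.45  1.84  0.37  0.77 -2.67] [448.2 353.8  97. ] [-1.6  0.9  3.7] 0.004597499108859424
[[-0.0, -0.027, -1.0], [0.0, -1.0, 0.027], [-1.0, -0.0, 0.0]]
```

View pics/b2_c.png

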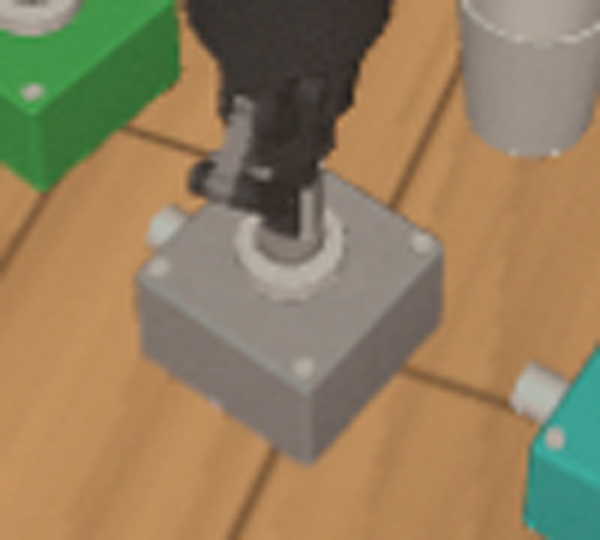

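Emit:
step_arm --increments '[{"fingers": 0,"tx": 0.004,"ty": 0,"tz": 0,"ax": 0,"ay": 0,"az": 0},{"fingers": 0,"tx": 0.003,"ty": 0,"tz": 0,"ax": 0,"ay": 0,"az": 0},{"fingers": 0,"tx": 0,"ty": 0,"tz": 0,"ax": 0,"ay": 0,"az": 0}]'

```text
time_s: 4.68
tool_pos: [448.4, 353.9, 92.7]
eef_rot: [0.708, -0.009, -0.706, -0.01]
ft_force: [-6.1, -3.8, 26.7]
gripper_width: 0.001
```

```bash
python3 o.py
```

```text
4.675 [-0.43  0.62 -0.45  1.84  0.38  0.76 -2.67] [448.4 353.9  92.7] [-6.1 -3.8 26.7] 0.0012415646760700176
[[0.002, -0.028, -1.0], [0.001, -1.0, 0.028], [-1.0, -0.001, -0.002]]
```

Emit:
step_arm --increments '[{"fingers": 0,"tx": -0.02,"ty": 0,"tz": 0,"ax": 0,"ay": 0,"az": 0},{"fingers": 0,"tx": -0.045,"ty": 0,"tz": 0,"ax": 0,"ay": 0,"az": 0},{"fingers": 0,"tx": -0.05,"ty": 0,"tz": 0,"ax": 0,"ay": 0,"az": 0},{"fingers": 0,"tx": -0.05,"ty": 0,"tz": 0,"ax": 0,"ay": 0,"az": 0},{"fingers": 0,"tx": 0,"ty": 0.0516,"tz": 0.001,"ax": 0,"ay": 0,"az": 0},{"fingers": 0,"tx": 0,"ty": 0.0516,"tz": 0.001,"ax": 0,"ay": 0,"az": 0},{"fingers": 0,"tx": 0,"ty": 0.0516,"tz": 0.001,"ax": 0,"ay": 0,"az": 0},{"fingers": 0,"tx": 0,"ty": 0.0516,"tz": 0.001,"ax": 0,"ay": 0,"az": 0},{"fingers": 0,"tx": 0,"ty": 0.0516,"tz": 0.001,"ax": 0,"ay": 0,"az": 0},{"fingers": 0,"tx": 0,"ty": 0.0516,"tz": 0.001,"ax": 0,"ay": 0,"az": 0},{"fingers": 0,"tx": 0,"ty": 0.0516,"tz": 0.001,"ax": 0,"ay": 0,"az": 0},{"fingers": 0,"tx": 0,"ty": 0,"tz": 0,"ax": 0,"ay": 0,"az": 0}]'

```text
time_s: 6.18
tool_pos: [430.6, -12.2, 254.8]
eef_rot: [-0.706, 0.013, 0.708, 0.012]
ft_force: [-0.1, 1.0, -0.1]
gripper_width: 0.0
```

```bash
python3 o.py
```

```text
6.175 [ 0.34  0.22 -0.45  1.97  0.12  0.99 -1.78] [430.6 -12.2 254.8] [-0.1  1.  -0.1] 6.0847003442936015e-05
[[-0.001, -0.036, -0.999], [-0.002, -0.999, 0.036], [-1.0, 0.002, 0.001]]
```

Emit:
step_arm --increments '[{"fingers": 0,"tx": 0,"ty": 0,"tz": 0,"ax": 0,"ay": 10,"az": 0},{"fingers": 0,"tx": 0,"ty": 0,"tz": 0,"ax": 0,"ay": 10,"az": 0},{"fingers": 0,"tx": 0,"ty": 0,"tz": 0,"ax": 0,"ay": 10,"az": 0},{"fingers": 0,"tx": 0,"ty": 0,"tz": 0,"ax": 0,"ay": 0,"az": 0}]'

```text
time_s: 6.68
tool_pos: [427.3, -7.2, 253.3]
eef_rot: [0.865, -0.012, -0.502, -0.006]
ft_force: [-0.4, -0.5, -0.5]
gripper_width: 0.0
```

```bash
python3 o.py
```

```text
6.675 [ 0.39 -0.01 -0.46  2.38  0.18  0.26 -1.84] [427.3  -7.2 253.3] [-0.4 -0.5 -0.5] 0.0002498463603041083
[[0.496, -0.027, -0.868], [-0.015, -1.0, 0.023], [-0.868, 0.001, -0.496]]
```

Emit:
step_arm --increments '[{"fingers": 0,"tx": 0.023,"ty": 0,"tz": -0.04,"ax": 0,"ay": 0,"az": 0},{"fingers": 0,"tx": 0.023,"ty": 0,"tz": -0.04,"ax": 0,"ay": 0,"az": 0},{"fingers": 0,"tx": 0.037,"ty": 0,"tz": 0.021,"ax": 0,"ay": 0,"az": 0},{"fingers": 0,"tx": 0.037,"ty": 0,"tz": 0.021,"ax": 0,"ay": 0,"az": 0},{"fingers": 0,"tx": 0.036,"ty": 0,"tz": 0.021,"ax": 0,"ay": 0,"az": 0},{"fingers": 0,"tx": 0,"ty": 0,"tz": 0,"ax": 0,"ay": 0,"az": 0}]'

```text
time_s: 7.42
tool_pos: [530.8, -15.4, 166.8]
eef_rot: [0.857, -0.014, -0.514, -0.004]
ft_force: [0.4, 0.1, 0.9]
gripper_width: -0.001
```

```bash
python3 o.py
```

```text
7.425 [ 0.24  0.32 -0.36  2.29  1.25  0.18 -2.88] [530.8 -15.4 166.8] [0.4 0.1 0.9] -0.0009186319843031724
[[0.47, -0.029, -0.882], [-0.021, -1.0, 0.021], [-0.882, 0.009, -0.471]]
```

Emit:
step_arm --increments '[{"fingers": 0,"tx": -0.03,"ty": 0,"tz": 0.02,"ax": 0,"ay": 0,"az": 0},{"fingers": 0,"tx": -0.02,"ty": 0,"tz": 0.03,"ax": 0,"ay": -3,"az": 0},{"fingers": 0,"tx": 0,"ty": 0,"tz": 0,"ax": 0,"ay": -4,"az": 0},{"fingers": 0,"tx": 0,"ty": 0,"tz": 0,"ax": 0,"ay": -4,"az": 0},{"fingers": 0,"tx": 0,"ty": 0,"tz": 0,"ax": 0,"ay": 0,"az": 0}]'

```text
time_s: 8.05
tool_pos: [463.0, -12.3, 189.8]
eef_rot: [0.805, -0.015, -0.593, -0.01]
ft_force: [0.3, -0.6, 1.1]
gripper_width: -0.001
```

```bash
python3 o.py
```

```text
8.05 [ 0.61  0.27 -0.82  2.24  0.58  0.48 -2.25] [463.  -12.3 189.8] [ 0.3 -0.6  1.1] -0.0010693633111069697
[[0.296, -0.037, -0.954], [-0.012, -0.999, 0.035], [-0.955, 0.001, -0.296]]
```

Emit:
step_arm --increments '[{"fingers": 0,"tx": 0.012,"ty": -0.003,"tz": -0.02,"ax": 0,"ay": 0,"az": 0},{"fingers": 0,"tx": 0.02,"ty": -0.002,"tz": -0.013,"ax": 0,"ay": 0,"az": 0},{"fingers": 0,"tx": 0,"ty": 0,"tz": 0,"ax": 0,"ay": 0,"az": 0}]'

```text
time_s: 8.43
tool_pos: [502.6, -8.4, 167.1]
eef_rot: [0.804, -0.014, -0.594, -0.008]
ft_force: [-0.3, 0.5, -0.2]
gripper_width: 0.002
```

```bash
python3 o.py
```

```text
8.425 [ 0.5   0.36 -0.73  2.19  0.69  0.48 -2.36] [502.6  -8.4 167.1] [-0.3  0.5 -0.2] 0.0019963696602941718
[[0.294, -0.031, -0.955], [-0.013, -0.999, 0.029], [-0.956, 0.004, -0.295]]
```

Emit:
step_arm --increments '[{"fingers": 0,"tx": 0.016,"ty": -0.001,"tz": -0.007,"ax": 0,"ay": 0,"az": 0},{"fingers": 0,"tx": 0.016,"ty": 0,"tz": -0.007,"ax": 0,"ay": 0,"az": 0},{"fingers": 0,"tx": 0,"ty": 0,"tz": 0,"ax": 0,"ay": 0,"az": 0}]'

```text
time_s: 8.8
tool_pos: [524.6, -8.7, 141.0]
eef_rot: [0.804, -0.014, -0.594, -0.007]
ft_force: [-0.9, 0.7, 0.0]
gripper_width: 0.002
```

```bash
python3 o.py; python3 - <<'E'
from h import *
d=grab("e")
a=cv2.resize(d["side"]["image"][90:260,200:400,::-1],None,fx=3.5,fy=3.5,interpolation=cv2.INTER_CUBIC)
cv2.imwrite("pics/e_c.png",a)
E
```

```text
8.8 [ 0.42  0.42 -0.65  2.17  0.79  0.44 -2.44] [524.6  -8.7 141. ] [-0.9  0.7  0. ] 0.0017354937055366654
[[0.294, -0.03, -0.955], [-0.014, -1.0, 0.027], [-0.956, 0.006, -0.294]]
```

View pics/e_c.png

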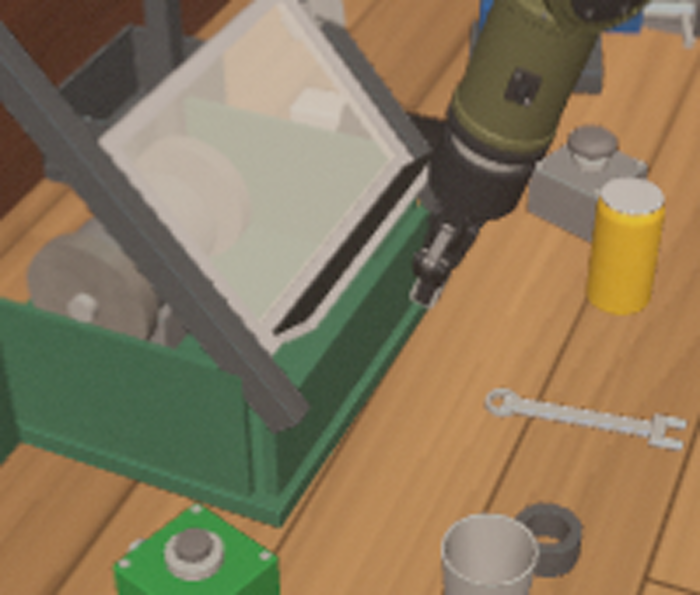

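Emit:
step_arm --increments '[{"fingers": 0,"tx": -0.0068,"ty": 0,"tz": -0.0105,"ax": 0,"ay": 0,"az": 0},{"fingers": 0,"tx": -0.0068,"ty": 0,"tz": -0.0105,"ax": 0,"ay": 0,"az": 0},{"fingers": 0,"tx": -0.0068,"ty": 0,"tz": -0.0105,"ax": 0,"ay": 0,"az": 0},{"fingers": 0,"tx": 0,"ty": 0,"tz": 0,"ax": 0,"ay": 0,"az": 0}]'

```text
time_s: 9.4
tool_pos: [550.4, -9.5, 171.0]
eef_rot: [0.805, -0.013, -0.593, -0.006]
ft_force: [-0.2, -0.1, -0.7]
gripper_width: 0.002
```

Emit:
step_arm --increments '[{"fingers": 0,"tx": -0.0032,"ty": 0,"tz": -0.005,"ax": 0,"ay": 0,"az": 0},{"fingers": 0,"tx": 0,"ty": 0,"tz": 0,"ax": 0,"ay": 0,"az": 0}]'

```text
time_s: 9.65
tool_pos: [553.3, -9.5, 174.6]
eef_rot: [0.805, -0.013, -0.593, -0.006]
ft_force: [0.2, 0.7, -0.6]
gripper_width: -0.005
```

```bash
python3 o.py; python3 - <<'E'
from h import *
d=grab("f")
a=cv2.resize(d["side"]["image"][100:200,250:370,::-1],None,fx=6,fy=6,interpolation=cv2.INTER_CUBIC)
cv2.imwrite("pics/f_c.png",a)
E
```

```text
9.65 [ 0.49  0.42 -0.74  2.06  0.69  0.56 -2.32] [553.3  -9.5 174.6] [ 0.2  0.7 -0.6] -0.005289415470539556
[[0.295, -0.028, -0.955], [-0.014, -1.0, 0.025], [-0.955, 0.006, -0.296]]
```

View pics/f_c.png

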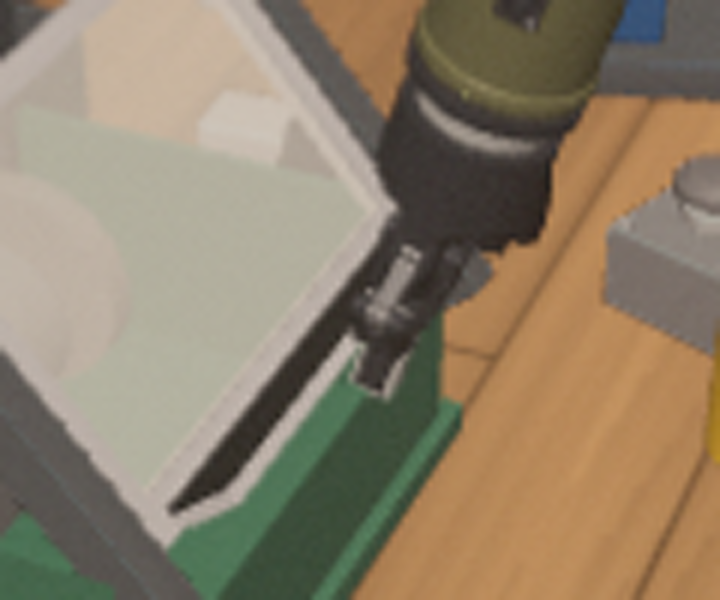

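Emit:
step_arm --increments '[{"fingers": 0,"tx": -0.0022,"ty": 0,"tz": -0.0034,"ax": 0,"ay": 3,"az": 0},{"fingers": 0,"tx": -0.002,"ty": 0,"tz": -0.0034,"ax": 0,"ay": 3,"az": 0},{"fingers": 0,"tx": 0,"ty": 0,"tz": 0,"ax": 0,"ay": 0,"az": 0}]'

```text
time_s: 10.12
tool_pos: [556.9, -9.6, 180.0]
eef_rot: [0.834, -0.013, -0.551, -0.004]
ft_force: [-3.7, -0.4, -2.2]
gripper_width: 0.0
```

```bash
python3 o.py
```

```text
10.125 [ 0.43  0.37 -0.65  2.14  0.81  0.41 -2.44] [556.9  -9.6 180. ] [-3.7 -0.4 -2.2] 9.17885107945558e-05
[[0.391, -0.027, -0.92], [-0.018, -1.0, 0.022], [-0.92, 0.007, -0.392]]
```

Emit:
step_arm --increments '[{"fingers": 0,"tx": -0.0045,"ty": 0,"tz": -0.0089,"ax": 0,"ay": 0,"az": 0},{"fingers": 0,"tx": -0.0045,"ty": 0,"tz": -0.0089,"ax": 0,"ay": 0,"az": 0},{"fingers": 0,"tx": -0.0045,"ty": 0,"tz": -0.0089,"ax": 0,"ay": 0,"az": 0},{"fingers": 0,"tx": -0.0045,"ty": 0,"tz": -0.0089,"ax": 0,"ay": 0,"az": 0},{"fingers": 0,"tx": -0.0045,"ty": 0,"tz": -0.0089,"ax": 0,"ay": 0,"az": 0},{"fingers": 0,"tx": 0,"ty": 0,"tz": 0,"ax": 0,"ay": 0,"az": 0}]'

```text
time_s: 10.88
tool_pos: [591.0, -10.5, 219.4]
eef_rot: [0.835, -0.014, -0.551, -0.005]
ft_force: [-1.2, -0.2, -0.4]
gripper_width: 0.003
```

```bash
python3 o.py; python3 - <<'E'
from h import *
d=grab("g")
a=cv2.resize(d["side"]["image"][80:200,240:380,::-1],None,fx=5,fy=5,interpolation=cv2.INTER_CUBIC)
cv2.imwrite("pics/g_c.png",a)
E
```

```text
10.875 [ 0.51  0.38 -0.75  2.01  0.69  0.54 -2.3 ] [591.  -10.5 219.4] [-1.2 -0.2 -0.4] 0.0033002098914873493
[[0.393, -0.029, -0.919], [-0.016, -1.0, 0.024], [-0.919, 0.006, -0.394]]
```

View pics/g_c.png

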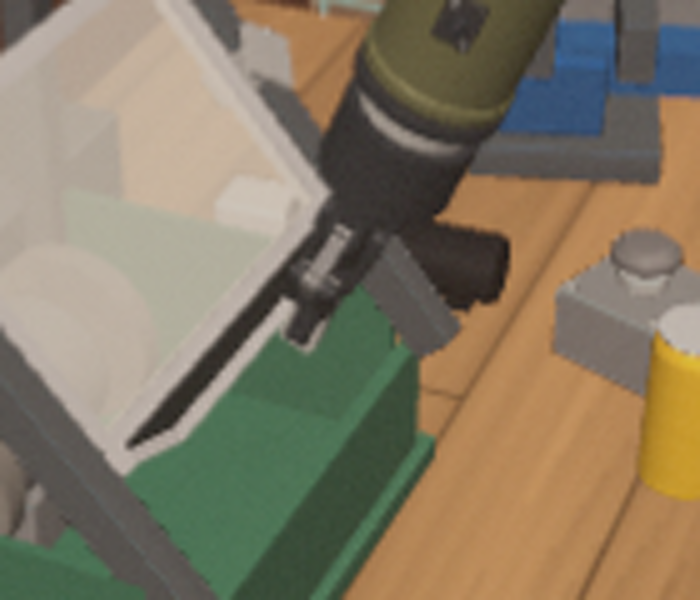

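```bash
cat >> h.py <<'E'
psi=-0.03
bx=np.array([np.cos(psi),np.sin(psi),0]);by=np.array([-np.sin(psi),np.cos(psi),0])
rr=0.643*bx+np.array([0,0,.766])
E
python3 - <<'E'
from h import *
d=load("g")
A=np.array([568.9,122.85,180.]);
for s in (35,40,45,50,55):
    X=A+s*rr; print(s,((proj(d["side"],[X])[0]-[240,80]+.5)*5).round(),((proj(d["top"],[X])[0]-[280,130]+.5)*5).round())
a=cv2.resize(d["top"]["image"][130:200,280:420,::-1],None,fx=5,fy=5,interpolation=cv2.INTER_CUBIC)
cv2.imwrite("pics/g_t.png",a)
E
```

```text
35 [213. 466.] [100. 234.]
40 [207. 459.] [100. 227.]
45 [202. 451.] [100. 221.]
50 [196. 444.] [100. 214.]
55 [190. 437.] [100. 207.]
```

View pics/g_t.png

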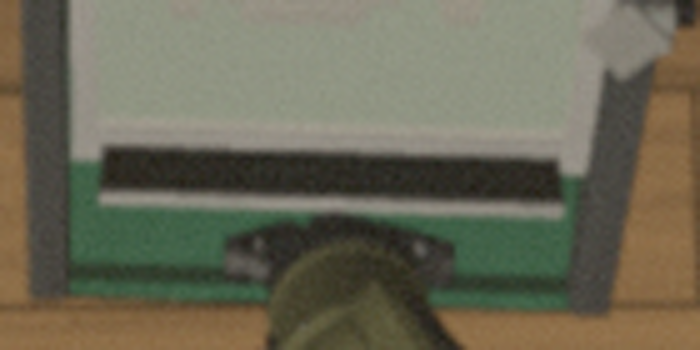

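Emit:
step_arm --increments '[{"fingers": 0,"tx": -0.0043,"ty": 0,"tz": -0.0085,"ax": 0,"ay": 0,"az": 0},{"fingers": 0,"tx": -0.0043,"ty": 0,"tz": -0.0085,"ax": 0,"ay": 0,"az": 0},{"fingers": 0,"tx": -0.0043,"ty": 0,"tz": -0.0085,"ax": 0,"ay": 0,"az": 0},{"fingers": 0,"tx": -0.0043,"ty": 0,"tz": -0.0085,"ax": 0,"ay": 0,"az": 0},{"fingers": 0,"tx": -0.0043,"ty": 0,"tz": -0.0085,"ax": 0,"ay": 0,"az": 0},{"fingers": 0,"tx": -0.0043,"ty": 0,"tz": -0.0085,"ax": 0,"ay": 0,"az": 0},{"fingers": 0,"tx": -0.0043,"ty": 0,"tz": -0.0085,"ax": 0,"ay": 0,"az": 0},{"fingers": 0,"tx": -0.003,"ty": 0,"tz": -0.006,"ax": 0,"ay": 0,"az": 0},{"fingers": 0,"tx": -0.0015,"ty": 0,"tz": -0.003,"ax": 0,"ay": 0,"az": 0},{"fingers": 0,"tx": 0,"ty": 0,"tz": 0,"ax": 0,"ay": 0,"az": 0}]'

```text
time_s: 12.22
tool_pos: [640.6, -11.6, 278.6]
eef_rot: [0.835, -0.014, -0.55, -0.005]
ft_force: [-2.9, -2.3, 0.2]
gripper_width: -0.003
```

```bash
python3 o.py; cat > m.py <<'E'
from h import *
import sys
tag=sys.argv[1]; d=grab(tag)
print("r_TCP",get_obs()["tool_pos"]@rr)
A=np.array([568.9,122.85,180.]);
for s in (100,120,140,150,160,170):
    X=A+s*rr; print(s,((proj(d["side"],[X])[0]-[225,70]+.5)*6).round(),((proj(d["top"],[X])[0]-[280,90]+.5)*5).round())
cv2.imwrite(f"pics/{tag}_t.png",cv2.resize(d["top"]["image"][90:200,280:420,::-1],None,fx=5,fy=5,interpolation=cv2.INTER_CUBIC))
cv2.imwrite(f"pics/{tag}_s.png",cv2.resize(d["side"]["image"][70:170,225:355,::-1],None,fx=6,fy=6,interpolation=cv2.INTER_CUBIC))
E
python3 m.py k
```

```text
12.225 [ 0.54  0.4  -0.82  1.8   0.59  0.73 -2.17] [640.6 -11.6 278.6] [-2.9 -2.3  0.2] -0.002946288861512796
[[0.395, -0.028, -0.918], [-0.017, -1.0, 0.024], [-0.919, 0.006, -0.395]]
r_TCP 625.2019468244505
100 [254. 503.] [100. 344.]
120 [225. 466.] [ 99. 316.]
140 [196. 429.] [ 99. 286.]
150 [181. 411.] [ 99. 272.]
160 [167. 392.] [ 99. 256.]
170 [152. 373.] [ 99. 241.]
```

View pics/k_t.png

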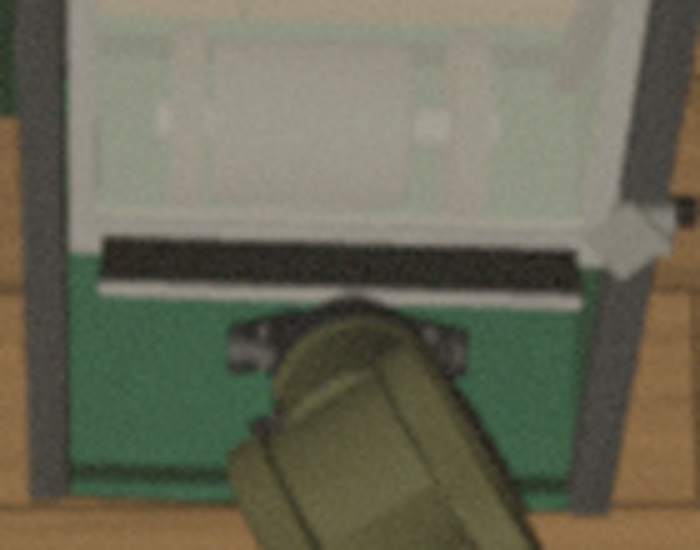

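View pics/k_s.png

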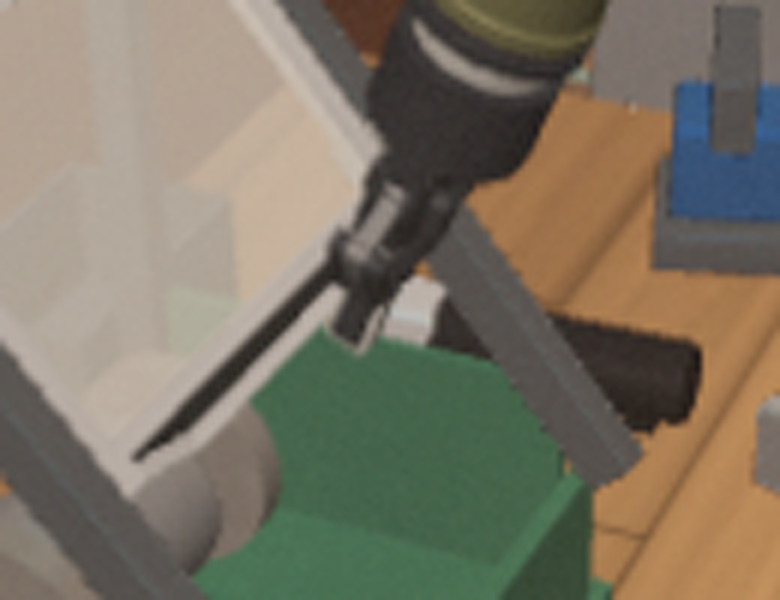

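Emit:
step_arm --increments '[{"fingers": 0,"tx": -0.0036,"ty": 0,"tz": -0.0071,"ax": 0,"ay": 0,"az": 0},{"fingers": 0,"tx": -0.0036,"ty": 0,"tz": -0.0071,"ax": 0,"ay": 0,"az": 0},{"fingers": 0,"tx": -0.0023,"ty": 0,"tz": -0.0045,"ax": 0,"ay": 0,"az": 0},{"fingers": 0,"tx": -0.0014,"ty": 0,"tz": -0.0027,"ax": 0,"ay": 0,"az": 0},{"fingers": 0,"tx": -0.0009,"ty": 0,"tz": -0.0018,"ax": 0,"ay": 0,"az": 0},{"fingers": 0,"tx": 0,"ty": 0,"tz": 0,"ax": 0,"ay": 0,"az": 0}]'

```text
time_s: 13.08
tool_pos: [656.7, -11.6, 297.9]
eef_rot: [0.835, -0.013, -0.55, -0.005]
ft_force: [-2.7, -1.5, -2.2]
gripper_width: 0.0
```

```bash
python3 o.py; python3 m.py l
```

```text
13.075 [ 0.54  0.41 -0.84  1.73  0.57  0.79 -2.13] [656.7 -11.6 297.9] [-2.7 -1.5 -2.2] 0.00045071419054299974
[[0.394, -0.028, -0.919], [-0.017, -1.0, 0.023], [-0.919, 0.006, -0.394]]
r_TCP 650.4301418979933
100 [254. 503.] [100. 344.]
120 [225. 466.] [ 99. 316.]
140 [196. 429.] [ 99. 286.]
150 [181. 411.] [ 99. 272.]
160 [167. 392.] [ 99. 256.]
170 [152. 373.] [ 99. 241.]
```

View pics/l_t.png

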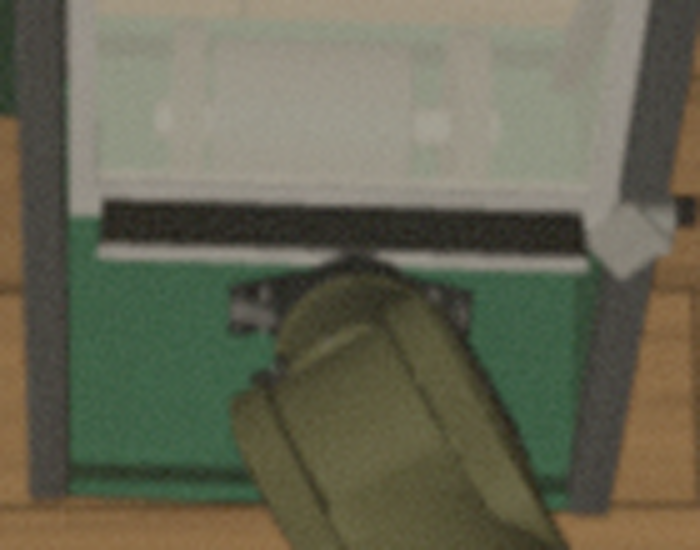

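View pics/l_s.png

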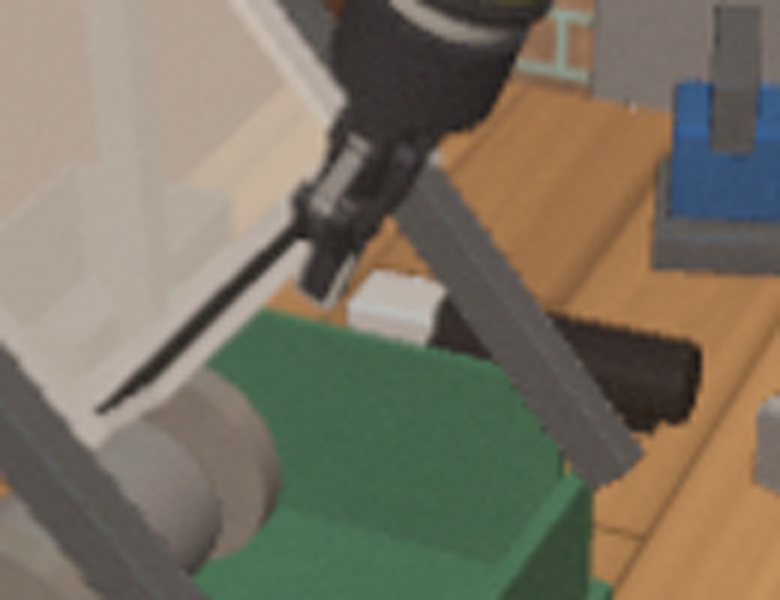

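```bash
cat > c.py <<'E'
from h import *
import sys
d=load(sys.argv[1]); t=d["top"];W=cloud(t);hsv=cv2.cvtColor(t["image"],cv2.COLOR_RGB2HSV)
oo=-0.766*bx+np.array([0,0,.643])
Wb=np.stack([W@rr,W@by,W@oo],-1)
u,v=np.meshgrid(np.arange(640),np.arange(400))
m=(hsv[...,2]<70)&(u>303)&(u<395)&(v>115)&(v<165)&(Wb[...,0]>600)&(Wb[...,0]<720)&(Wb[...,1]>-115)&(Wb[...,1]<130)&(Wb[...,2]>-365)
m=cv2.erode(m.astype(np.uint8),np.ones((3,3)))>0
# keep outside of gripper: v bound by column-run
P=Wb[m];print("cap top/plane",len(P),np.nanmedian(P,0).round(1),np.nanstd(P,0).round(1),np.nanpercentile(P[:,2],[3,97]).round(1))
f=lambda p,o,k:[(p[0]+.5)/k-.5+o[0],(p[1]+.5)/k-.5+o[1]]
poly=np.array([f(p,(385,115),10) for p in [(140,220),(205,170),(250,215),(195,290)]]).astype(np.int32)
mm=np.zeros((400,640),np.uint8);cv2.fillPoly(mm,[poly],1)
P=Wb[mm>0];print("ptr",len(P),np.nanmean(P,0).round(1))
ys,xs=np.where(m);print(xs.min(),xs.max(),ys.min(),ys.max())
E
python3 c.py l; python3 c.py k
```

```text
cap top/plane 501 [ 669.2   10.4 -337.3] [ 4.3 66.7 17.2] [-350.6 -265.8]
ptr 80 [ 669.3 -138.6 -336.5]
305 393 132 150
cap top/plane 517 [ 644.    11.6 -336.4] [ 8.6 66.8 25.9] [-349.8 -247.2]
ptr 80 [ 669.  -138.6 -336.8]
305 392 139 160
```

Emit:
step_arm --increments '[{"fingers": 0,"tx": -0.0014,"ty": 0,"tz": -0.0027,"ax": 0,"ay": 0,"az": 0},{"fingers": 0,"tx": -0.0013,"ty": 0,"tz": -0.0026,"ax": 0,"ay": 0,"az": 0},{"fingers": 0,"tx": 0,"ty": 0,"tz": 0,"ax": 0,"ay": 0,"az": 0},{"fingers": 0,"tx": 0,"ty": 0,"tz": 0,"ax": 0,"ay": 0,"az": 0}]'

```text
time_s: 13.68
tool_pos: [660.5, -11.7, 302.5]
eef_rot: [0.835, -0.013, -0.55, -0.005]
ft_force: [-2.4, 0.4, -1.9]
gripper_width: -0.001
```

```bash
python3 o.py; python3 m.py n;python3 c.py n
```

```text
13.675 [ 0.54  0.42 -0.84  1.71  0.57  0.81 -2.13] [660.5 -11.7 302.5] [-2.4  0.4 -1.9] -0.0012367624226623962
[[0.394, -0.028, -0.919], [-0.017, -1.0, 0.023], [-0.919, 0.006, -0.395]]
r_TCP 656.4807005959717
100 [254. 503.] [100. 344.]
120 [225. 466.] [ 99. 316.]
140 [196. 429.] [ 99. 286.]
150 [181. 411.] [ 99. 272.]
160 [167. 392.] [ 99. 256.]
170 [152. 373.] [ 99. 241.]
cap top/plane 470 [ 675.2    2.9 -336.2] [ 4.9 67.1 20.2] [-349.6 -253.3]
ptr 80 [ 669.  -138.7 -336.6]
305 393 130 148
```

View pics/n_t.png

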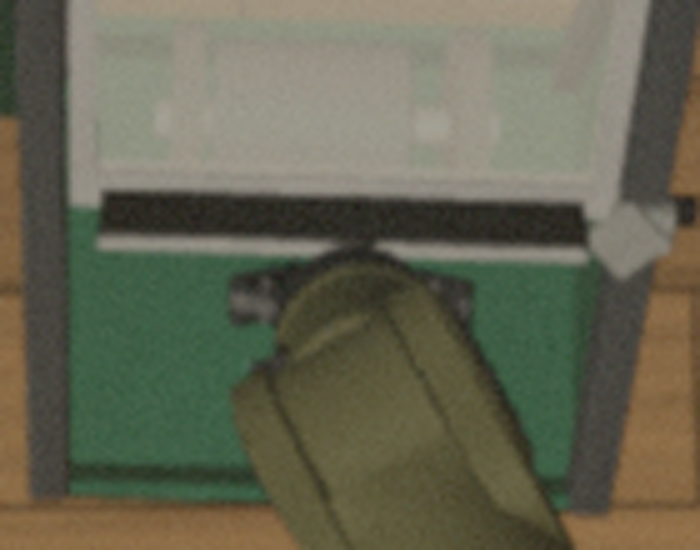

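Emit:
step_arm --increments '[{"fingers": 0,"tx": 0.0045,"ty": 0,"tz": 0.0089,"ax": 0,"ay": 0,"az": 0},{"fingers": 0,"tx": 0.009,"ty": 0,"tz": 0.0178,"ax": 0,"ay": 0,"az": 0},{"fingers": 0,"tx": -0.0158,"ty": 0,"tz": 0.0368,"ax": 0,"ay": 0,"az": 0},{"fingers": 0,"tx": -0.0158,"ty": 0,"tz": 0.0368,"ax": 0,"ay": 0,"az": 0},{"fingers": 0,"tx": -0.0158,"ty": 0,"tz": 0.0368,"ax": 0,"ay": 0,"az": 0},{"fingers": 0,"tx": -0.0158,"ty": 0,"tz": 0.0368,"ax": 0,"ay": 0,"az": 0},{"fingers": 0,"tx": 0,"ty": 0,"tz": 0,"ax": 0,"ay": 0,"az": 0},{"fingers": 0,"tx": 0,"ty": 0,"tz": 0,"ax": 0,"ay": 0,"az": 0}]'

```text
time_s: 14.78
tool_pos: [481.8, -6.9, 280.1]
eef_rot: [0.835, -0.014, -0.55, -0.005]
ft_force: [0.7, -0.6, -0.2]
gripper_width: -0.002
```

```bash
python3 o.py; python3 m.py p;python3 c.py p
```

```text
14.775 [ 0.82  0.12 -0.98  2.13  0.33  0.56 -1.98] [481.8  -6.9 280.1] [ 0.7 -0.6 -0.2] -0.0019507346922538824
[[0.396, -0.028, -0.918], [-0.017, -1.0, 0.023], [-0.918, 0.006, -0.396]]
r_TCP 524.2373348065755
100 [254. 503.] [100. 344.]
120 [225. 466.] [ 99. 316.]
140 [196. 429.] [ 99. 286.]
150 [181. 411.] [ 99. 272.]
160 [167. 392.] [ 99. 256.]
170 [152. 373.] [ 99. 241.]
cap top/plane 483 [ 675.2    7.9 -337.2] [ 1.6 67.3  7.7] [-349.5 -324.1]
ptr 80 [ 669.  -138.6 -336.9]
305 393 130 137
```

View pics/p_top.png

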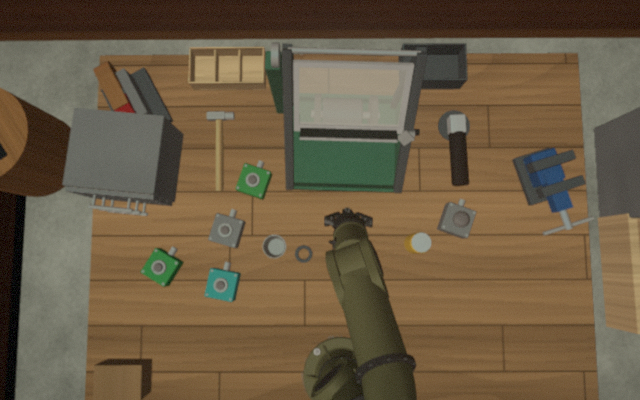

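View pics/p_side.png

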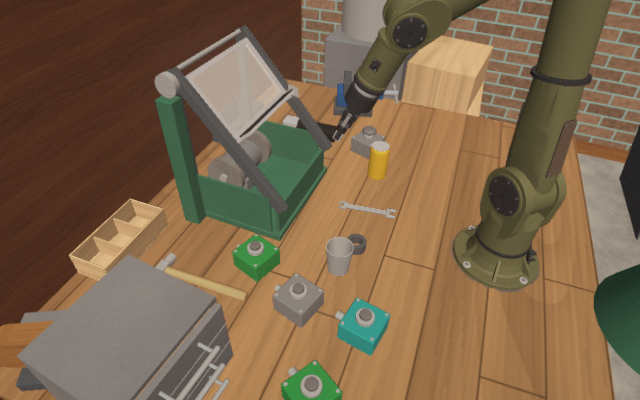

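View pics/p_s.png

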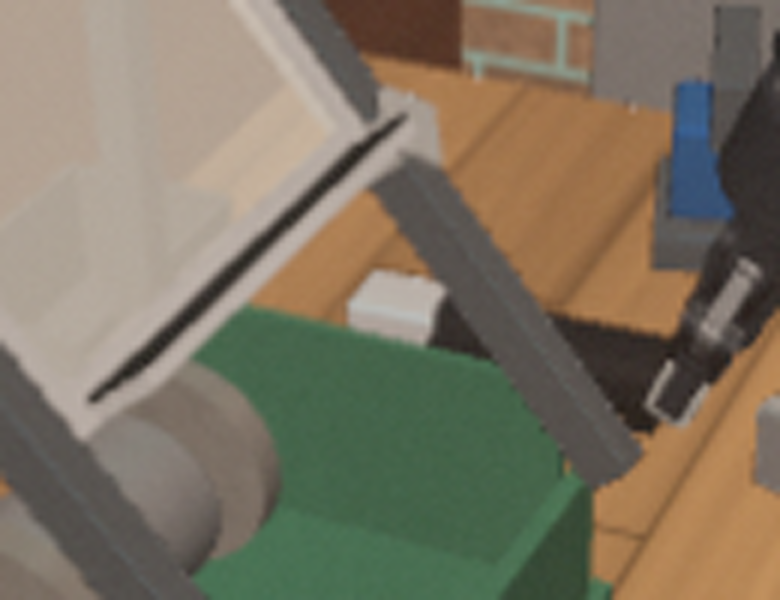

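```bash
python3 -c "
from rig import ticket
print(ticket.sign_off())"
```

```text
the job is handed in; nothing more can be done
None
```

I started the extractor, pushed the window up level with the pointer to within my measuring error, and handed the job in at about 15 s. No verdict was reported.

- **Start button:** It was the small flat button on the left grey box. I pressed it straight down with closed fingers until the wrist read 27 N, well over the 5 N it needs, then lifted away. I did not measure its travel directly.
- **Window push:** I raised it about 165 mm with closed fingers under the lip's lower edge, at only 2 to 4 N. The first approach, with the hand tilted 30°, ran into the wrist joint limits and fell short. I backed off and used about 17°, then 23° for the push, so the fingers bore on the lip's outer lower edge rather than flat against its underside.
- **Level:** After the hand was away, the top of the rubber cap stood 6.2 mm above the pointer along the rails.
    - By that measure the lip's middle is 0 to 3.5 mm below the pointer, depending on whether the cap is flush or stands proud.
    - Measuring from the lip's lower edge instead puts it about 3 mm above. The two disagree slightly but are both inside the 8 mm limit.
- **At the end:** The cap reading was the same before and after I withdrew, so the window stayed put. The pointer measured unmoved, and the bench things look unmoved in both pictures by eye. The stop button was never approached, and the hand stood free at about (482, -7, 280) with no contact force.

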